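# Uncouple a trolley drawbar and hold it up off the ball

### The arm

A 6-joint arm with a two-finger parallel gripper is mounted at the origin on the work surface. World frame = base frame: x ahead of the robot, y to its left, z up, the work surface at z = 0. Lengths are in mm, angles in rad, forces in N, time in s.
With the tool pointing down it reaches from about 350 to 875 mm from the base axis. Payload 4.2 kg.
Tool frame: the origin (TCP) lies midway between the tips of the shut fingers; the grasp point (between the pads) lies arm.grip_depth behind it (arm.grip_depth is the distance from the TCP to the grasp point, in mm); z points along the fingers, y is the direction in which the jaws open and shut (so a half turn about z gives the same grasp; the last joint's range is limited). The gripper opens to 85 mm and grips with 20 to 120 N. Pads are 22 mm wide; open, the fingers measure 114 mm over their backs; the gripper's body (76 mm by 85 mm) begins 54 mm behind the grasp point. The pads swing forward as they close: fully open they stand 13 mm farther back than shut.
Start: joints at [-0.997, 0.385, 0.008, 0, -1.194, -0.259], TCP at [193.532, -594.26, 231.312] pointing down, gripper open.
Joint ranges: [-3.14, 3.14], [-1.21, 2.06], [-1.07, 1.41], [-3.16, 2.05], [-2.99, -0.16], [-3.1, 3.1]. Speed limits (rad/s): [2.79, 2.79, 3.14, 3.14, 3.14, 3.14].

### API

Orientations are given as a unit quaternion [x, y, z, w].
In Python, from bench import arm gives the robot as it stands.
- The arm moves only by the tool play_rows, never from a script. Its argument "motion" is one flat list of numbers, 7 for each row, row after row: the opening in per cent of the stroke, from 0 (shut) to 100 (fully open), then the shift along the world's x, y, z in cm, then the turn, a rotation vector about the world's x, y, z in degrees. A call has 1 to 5 rows; each row is the pose to reach, as a shift and turn from the pose commanded when the call began; what a row does not reach only later rows make up. A row lasts 1/8 s, in which the tool goes at most 62.5 mm and 10.7 degrees, less where a joint would pass 70% of its speed; a pose out of reach is approached as far as the arm can. A call with a gripper value outside its range is refused whole. The fingers move at their own pace and stop on an object; the grip force is fixed at half the most. Time passes only in rows, so rows that repeat a pose let the fingers close. It gives the time, the measured TCP pose, the force and the opening at its end, in the units of the state.
- arm.read_state(): the state, without advancing time (a new reading comes with each control period).
- arm.get_image(name): name is "scene" or "top"; returns (picture, depth): 480x640x3 uint8, red, green, blue; 480x640 float32, mm along the optical axis (not along the pixel's ray), 0 where there is no reading.
- arm.camera_info(name): a dict with "fovy" (degrees; the focal length in pixels is half the picture's height over the tangent of half this angle, whatever the lens; pixels are square), "cx", "cy" (the principal point, pixels), "k1" (the pictures are not rectified: a ray, as slopes to the right and down, at radius r is drawn at 1 + k1 r^2 times it, then the intrinsics apply), "R" (3x3) and "t" (3): a world point X has camera coordinates R X + t. Camera axes: x right, y down, z forward; pixel columns grow to the right and rows downward; lengths in mm; the calibration is good to about 2 mm. A picture is of the moment at which its call begins. camera_info takes no time and is no camera call.
- arm.job_done(): hands the job in, once; it reports no verdict.
Trained networks look in the newest picture that a camera, given by its name, has taken for a name from the list of things; names that differ only in an ending like _2 or _b are one class to them, and where a whole thing is asked for, a point or a joint stands for the part that bears it (a point fixed in the world has none). Each returns a list of dicts, best first, with "confidence" (0 to 1); they miss things now and then, are a little off and sometimes report something else, mostly with a low value. They report only what shows in the picture. A call takes as long as a camera call.
- arm.outline_of(thing, camera): "mask" (480x640 bool, what is visible of it) and "extent" ([left, top, width, height] in pixels, round what is visible of it).
- arm.place_of(thing, camera): "uv" ([column, row] in pixels: a listed point, or the origin of a listed thing).
The state is a dict: "clock": time; "joints": joint angles; "joint_vel": joint speeds; "joint_efforts": joint torques, N m; "position": TCP position; "ee_rot": TCP orientation; "contact_force": force on the tool from outside, world axes, zero at the start; "wrist_torque": the same for the moment, N m; "gripper_width": finger opening in mm.
Only numpy, scipy, OpenCV 4.12 (cv2) and the standard library are available. Lean on these libraries where they do the work, as an engineer would, in place of code of your own. Each camera call takes 0.05 s, during which the arm holds its last target.

### The job

Uncouple the drawbar so that the hitch ball can be inspected: pull the coupler's spring latch fully out sideways by its upright grip while the coupler still sits on the ball, then, keeping it pulled, lift the drawbar off the ball until there are at least 30 mm of clear air between the top of the ball and the coupler's lower rim. Finish holding it still up there in the gripper (if it is let go it drops), and leave the tools and parts lying around alone.

Things in the scene. Friction and masses are not known exactly. Their poses are not given: they have to be found in the camera images.
- frame: fixed steel plate 240 x 690 x 12 mm (y -520 to +170 mm) on the bench, yaw within 0.35 rad, with two blue 60 mm square trolley cross-members along x at y = +105 and -440 mm (bolts up to 89 mm). A ball mount with a 50 mm hitch ball (centre at z = 98 mm) sticks out of the +y one; the drawbar is hinged on the -y one. Origin on the bench under the ball; z up
- ball_top (a point): the top of the hitch ball, 123 mm above the bench, on the ball's vertical axis; axes as the frame's
- tongue: drawbar: blue 40 x 40 mm tube, steel coupler at its +y end, 0.9 kg (x 0.7 to 1.3). Origin on the hinge bolt, at frame (0, -330, 105) mm; hinge axis = its x axis; seated, its axes are parallel to the frame's. Lifting turns it about +x, up to 1.3 rad; let go, it falls. Coupler socket: centre at y = 330 mm, 66 mm across, top 132 mm, lower rim 84 mm above the bench when seated
- coupler_rim (a point): centre of the lower rim of the coupler's socket; seated it is 39 mm below ball_top, on the same vertical axis; moves with the drawbar
- latch (a joint): spring latch travel (m). 0 = shut: its jaw hooks under the ball and the drawbar cannot be lifted. It slides out to the tongue's -x (sideways from the drawbar, roughly toward the robot) to a stop at 0.022; the jaw clears the ball from 0.012 on. The spring pulls back with 6 N when shut, 14 N at the stop; let go, it snaps shut
- latch_grip (a point): centre of the latch's upright black grip, 12 (x) x 36 (y) x 54 (z) mm, 129 mm above the bench when seated, 100 mm to -x of the ball's axis when shut. It stands on a 12 mm rod, axis 57 mm below this point, out of the coupler's side. Inward, 28 mm are free to the latch guide (34 mm wide, top 102 mm above the bench); outward nothing. Moves with latch and drawbar; axes as the tongue's
- wrench: bystander: steel open-ended wrench, 190 mm long, lying flat on the plate beside the drawbar on its +x side; origin under its middle, long axis x
- grease_tin: bystander: plain metal tin, 76 mm across and 75 mm tall, standing on the plate beside the coupler on its +x side; origin at the centre of its base
- castor: bystander: swivel castor standing upside down on its 70 mm square plate, black 75 mm wheel on top, 100 mm tall, on the bench past the +y end of the plate; origin at the centre of its underside

How it is judged (in metres and radians):
On the way, in this order (a step that is already met when the one before it is completed fails the run):
1. the latch is pulled out by the gripper, at least 15 mm, while the coupler still sits on the ball (rim raised less than 8 mm) (value of joint latch above 0.015 m and z of coupler_rim in the frame of ball_top below -0.031 m and contact force between the fingers and tongue above 1 N), for 0.1 s.
2. the coupler is lifted off the ball, its rim at least 30 mm above the ball's top (z of coupler_rim in the frame of ball_top above 0.03 m and contact force between the fingers and tongue above 1 N), for 0.3 s.
At the end, for the whole second after the job is handed in: the centre of the coupler's lower rim stays at least 30 mm above the top of the ball, the drawbar is held up by the gripper's fingers and at rest (below 0.15 rad/s) (all of step 2 and angular speed of tongue below 0.15 rad/s); the arm keeps its last pose, push and grip.
It fails at once if a bystander is disturbed: wrench, tin or castor moved more than 20 mm (distance of any of wrench, grease_tin, castor from where it was at the start of the episode above 0.02 m).
It also fails if it takes over 38 s, if anything falls off the work surface, if the arm or the gripper's body presses on something with over 40 N, if the wrist force passes 120 N, or if a joint passes its speed limit or range.

## Working session

There is one attempt and no reset: what is moved stays moved. The work goes in short steps, Python scripts to look and compute and a tool call to move; the robot and the scene stay as the last step left them, time stands still between calls to the robot, and variables do not carry over. Pictures are saved under pics/ and viewed, and the job is handed in when it is done.

Besides the shell and the picture viewer there is one more tool, called after "Request:" as name(argument=value, ...), one argument or row to a line, values as JSON. play_rows: Moves the arm, as the interface text tells. Its arguments: {"type":"object","properties":{"motion":{"type":"array","items":{"type":"number"}}},"required":["motion"]}

```bash
mkdir -p pics; ls; cat > h.py <<'E'
import numpy as np, cv2
from bench import arm
def ray(info,uv):
    f=240/np.tan(np.radians(info["fovy"])/2)
    K=np.array([[f,0,info["cx"]],[0,f,info["cy"]],[0,0,1]])
    p=cv2.undistortPoints(np.array([[uv]],float),K,np.array([info["k1"],0,0,0,0.]))
    return np.array([p[0,0,0],p[0,0,1],1.])
def world(info,uv,depth=None,z=None):
    R=np.array(info["R"]);t=np.array(info["t"]);d=ray(info,uv)
    if depth is not None: return R.T@(d*depth-t)
    c=-R.T@t; w=R.T@d
    return c+w*(z-c[2])/w[2]
def proj(info,X):
    R=np.array(info["R"]);t=np.array(info["t"]);f=240/np.tan(np.radians(info["fovy"])/2)
    K=np.array([[f,0,info["cx"]],[0,f,info["cy"]],[0,0,1]])
    return cv2.projectPoints(np.array(X,float).reshape(-1,1,3),cv2.Rodrigues(R)[0],t,K,np.array([info["k1"],0,0,0,0.]))[0].reshape(-1,2)
E
python3 - <<'E'
from h import *
s=arm.read_state();print(s, arm.grip_depth)
for n in ["scene","top"]:
    im,d=arm.get_image(n); i=arm.camera_info(n); print(n,i)
    cv2.imwrite(f"pics/{n}0.png",im[:,:,::-1]); np.save(f"{n}d.npy",d)
    for th in ["latch_grip","ball_top","coupler_rim","tongue","frame","grease_tin","wrench","castor"]:
        for r in arm.place_of(th,n)[:2]:
            print(n,th,r["uv"],r["confidence"])
print(arm.read_state()["clock"])
E
```

```text
pics
{'clock': 0.0, 'joints': array([-9.97382312e-01,  3.85541584e-01,  6.62594649e-03, -4.90813917e-04,
       -1.19399346e+00, -2.58606579e-01]), 'joint_vel': array([ 0.0005764 ,  0.00062102, -0.00011831,  0.00101409, -0.00020662,
       -0.00048728]), 'joint_efforts': array([-2.43239474e-04, -3.92286980e+01,  1.88405192e+01,  4.18643117e+00,
       -4.58713665e-03,  1.17850144e-05]), 'position': array([ 193.36050994, -593.72435588,  230.23188031]), 'ee_rot': array([-1.56665040e-01,  9.87651202e-01,  1.05845919e-03, -2.18258987e-04]), 'contact_force': array([ 0.70001845,  0.73192115, -1.10232921]), 'wrist_torque': array([-0.00208504,  0.00518802, -0.04323233]), 'gripper_width': 85.26349060289246} 18.700000000000003
scene {'fovy': 50.93206564451327, 'cx': 320.4510346925719, 'cy': 231.75724141091206, 'k1': -0.05524155766996351, 'R': array([[-0.8223141 ,  0.56868474,  0.01992969],
       [ 0.29494783,  0.45592091, -0.83972727],
       [-0.48662645, -0.68464136, -0.54264253]]), 't': array([ 490.80701382,  -98.04128638, 1464.62696987])}
scene latch_grip [382.3, 231.7] 0.76
scene ball_to
[... 213 characters left out ...]
9, 225.9] 0.45
scene castor [412.0, 347.4] 0.62
top {'fovy': 45.37177157024588, 'cx': 325.07623710087216, 'cy': 239.55159955607346, 'k1': 0.019593118020036947, 'R': array([[-0.02669243, -0.99951654, -0.01594363],
       [-0.98764847,  0.02883216, -0.15401039],
       [ 0.15439562,  0.01163579, -0.98794059]]), 't': array([  88.96325634,  653.50436875, 1030.94690067])}
top latch_grip [305.2, 310.2] 0.78
top ball_top [323.2, 259.6] 0.97
top coupler_rim [322.3, 258.0] 0.89
top tongue [503.9, 317.5] 0.65
top frame [324.7, 265.3] 0.69
top grease_tin [461.0, 269.2] 0.74
top grease_tin [379.4, 238.2] 0.57
top wrench [323.7, 255.7] 0.7
top wrench [462.6, 268.1] 0.63
top castor [200.7, 273.8] 0.56
0.9
```

View pics/scene0.png

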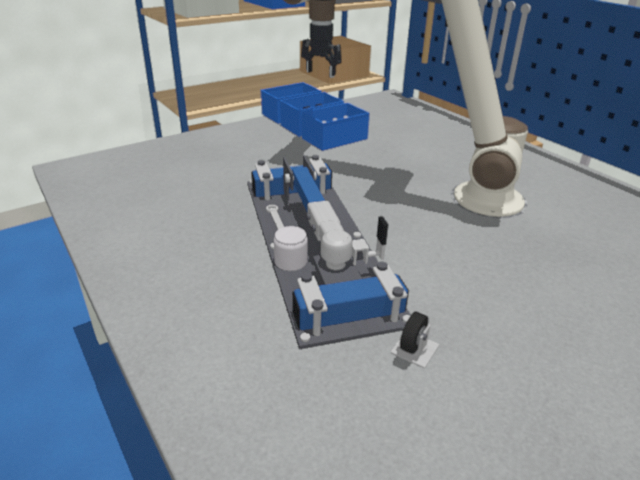

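View pics/top0.png

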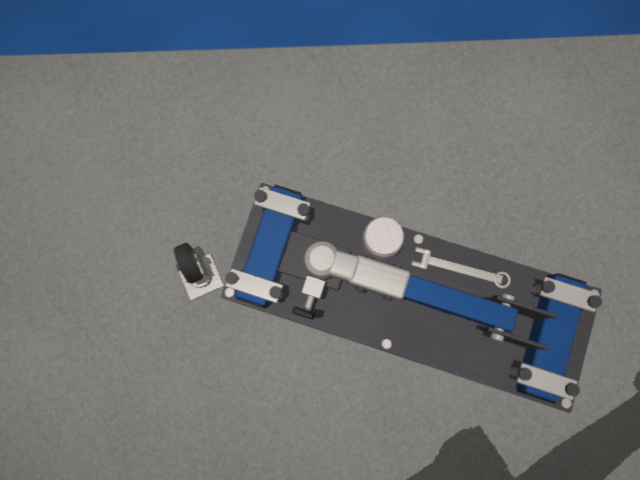

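```bash
python3 - <<'E'
from h import *
I=arm.camera_info("scene");T=arm.camera_info("top")
def tri(a,b):
    def ln(i,uv):
        R=np.array(i["R"]);w=R.T@ray(i,uv);return -R.T@np.array(i["t"]),w/np.linalg.norm(w)
    A=np.zeros((3,3));B=np.zeros(3)
    for c,w in(ln(I,a),ln(T,b)):
        P=np.eye(3)-np.outer(w,w);A+=P;B+=P@c
    return np.linalg.solve(A,B)
print("grip",tri([382.3,231.7],[305.2,310.2]),world(T,[305.2,310.2],z=129),world(I,[382.3,231.7],z=129))
print("ball",tri([334.5,240.5],[323.2,259.6]),world(T,[323.2,259.6],z=123),world(I,[334.5,240.5],z=123))
print("hinge",tri([300.3,173.1],[503.9,317.5]),world(T,[503.9,317.5],z=105),world(I,[300.3,173.1],z=105))
E
```

```text
grip [519.79952402 109.43918045 125.72297314] [521.96399101 107.12674188 129.        ] [521.05713253 115.28465671 129.        ]
ball [611.69353116  72.80535717 115.48618367] [609.15029671  74.06034009 123.        ] [619.96030433  80.14247873 123.        ]
hinge [ 501.0704477  -234.8925753   114.67720188] [ 500.96785612 -237.52229212  105.        ] [ 490.63296731 -251.6697746   105.        ]
```

Scene view: the black grip is at (382,231), the coupler and ball at (335,240), and the tin at (291,247). Top view: grip at (304,312), ball at (323,259), castor far left at (197,272). I'll refine the positions with depth.

```bash
python3 - <<'E'
from h import *
for n in ["scene","top"]:
    i=arm.camera_info(n);d=np.load(f"{n}d.npy");im=cv2.imread(f"pics/{n}0.png")
    u0,u1,v0,v1=(372,392,212,250) if n=="scene" else (288,320,300,324)
    P=[]
    for v in range(v0,v1):
        for u in range(u0,u1):
            if d[v,u]>0:
                p=world(i,[u,v],depth=d[v,u])
                if p[2]>(112 if n=="scene" else 125): P.append(p)
    P=np.array(P);print(n,len(P),np.median(P,0),P.min(0),P.max(0))
    c=cv2.minAreaRect(P[:,:2].astype(np.float32));print(c)
    # ideal
T=arm.camera_info("top");d=np.load("topd.npy")
# tube axis: tongue top (z~125)
im=cv2.imread("pics/top0.png").astype(int)
Q=[]
for v in range(265,340):
    for u in range(408,520):
        b,g,r=im[v,u]
        if b>r+50 and d[v,u]>0:
            p=world(T,[u,v],depth=d[v,u])
            if 115<p[2]<135:Q.append(p)
Q=np.array(Q);print(len(Q),Q.mean(0));print(cv2.minAreaRect(Q[:,:2].astype(np.float32)));
l=cv2.fitLine(Q[:,:2].astype(np.float32),cv2.DIST_HUBER,0,.01,.01).ravel();print(l)
E
```

```text
scene 241 [523.71334363 120.24539787 139.46025571] [508.63603568  93.26591026 112.04210077] [530.82533937 131.31548797 159.89622489]
((520.109130859375, 112.5465087890625), (38.21579360961914, 13.548666954040527), 71.59087371826172)
top 156 [517.77826069 109.38967154 155.88223025] [507.83734444  91.64225036 129.44838394] [526.87960217 126.26943468 160.07774684]
((517.6207885742188, 109.43460845947266), (35.781822204589844, 11.55302619934082), 70.14533233642578)
2556 [ 526.99498492 -161.00739119  125.26914731]
((527.9517822265625, -159.9268798828125), (192.55372619628906, 39.685630798339844), 70.50157165527344)
[ 3.4015468e-01  9.4036949e-01  5.2713635e+02 -1.6060715e+02]
```

Request:
play_rows(
  motion=[60,2.5,5.45,0,0,0,5,60,5,10.9,0,0,0,10,60,7.5,16.35,0,0,0,15,60,10,21.8,0,0,0,20,60,12.5,27.25,0,0,0,25],
)

```text
clock: 1.52
position: [319.1, -320.2, 231.7]
ee_rot: [-0.368, 0.93, -0.0, 0.0]
contact_force: [1.1, 0.6, -0.2]
gripper_width: 51.5
```

Request:
play_rows(
  motion=[60,2.5,5.45,0,0,0,5,60,5,10.9,0,0,0,10,60,7.5,16.35,0,0,0,15,60,10,21.8,0,0,0,20,60,12.5,27.25,0,0,0,25],
)

```text
clock: 2.15
position: [444.1, -47.3, 231.9]
ee_rot: [-0.561, 0.828, -0.0, 0.001]
contact_force: [1.4, -0.0, 0.5]
gripper_width: 51.1
```

Request:
play_rows(
  motion=[60,2.5,5.35,-0.5,0,0,2,60,5,10.7,-1.5,0,0,2,60,7.5,15.99,-3,0,0,2,60,7.5,15.99,-3,0,0,2.1],
)

```text
clock: 2.65
position: [519.3, 113.6, 199.6]
ee_rot: [-0.576, 0.817, 0.0, -0.001]
contact_force: [0.5, 0.5, 0.5]
gripper_width: 51.5
```

```bash
cat > st.py <<'E'
from h import *
from scipy.spatial.transform import Rotation as R
s=arm.read_state();r=R.from_quat(s["ee_rot"]).as_matrix()
print(s["clock"],s["position"].round(1),"F",s["contact_force"].round(1),"w",round(s["gripper_width"],1),"y",r[:,1].round(3),np.degrees(np.arctan2(r[1,1],r[0,1])).round(2),"z",r[:,2].round(3),s["joints"].round(2))
E
python3 st.py; python3 - <<'E'
from h import *
for n in ["top","scene"]:
    im,d=arm.get_image(n); cv2.imwrite(f"pics/{n}1.png",im[:,:,::-1])
E
```

```text
2.65 [519.3 113.6 199.6] F [0.5 0.5 0.5] w 51.5 y [-0.942  0.336  0.002] 160.36 z [-0.002 -0.001 -1.   ] [ 0.52  0.25 -0.27 -0.   -1.05 -0.86]
```

```bash
python3 st.py; python3 - <<'E'
import cv2
a=cv2.imread("pics/top1.png")[200:400,200:440];b=cv2.imread("pics/scene1.png")[120:320,240:480]
cv2.imwrite("pics/c1.png",cv2.resize(cv2.vconcat([a,b]),None,fx=1.5,fy=1.5))
cv2.imwrite("pics/c1.png",cv2.resize(cv2.hconcat([a,b]),(800,333)))
E
```

```text
2.75 [518.3 110.9 200.9] F [-0.1 -0.3 -0.3] w 51.6 y [-0.941  0.339  0.001] 160.2 z [-0.001 -0.001 -1.   ] [ 0.52  0.25 -0.27  0.   -1.05 -0.86]
```

View pics/c1.png

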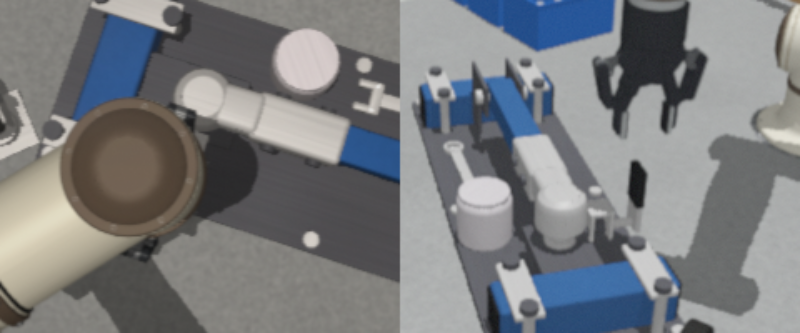

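The gripper is above the grip and straddles it in both views. Next I descend and close.

Request:
play_rows(
  motion=[60,0,0,-3.5,0,0,0,60,0,0,-6.5,0,0,0,60,0,0,-9,0,0,0,60,0,0,-9,0,0,0],
)

```text
clock: 3.25
position: [517.2, 108.8, 110.5]
ee_rot: [-0.574, 0.819, 0.0, -0.002]
contact_force: [0.6, 0.3, 1.2]
gripper_width: 51.2
```

```bash
python3 - <<'E'
from h import *
im,d=arm.get_image("scene"); cv2.imwrite(f"pics/s2.png",cv2.resize(im[150:310,280:480,::-1],(800,600)))
E
python3 st.py
```

```text
3.3 [518.4 109.5 111.9] F [ 0.1 -0.   1.2] w 51.0 y [-0.94   0.341 -0.   ] 160.07 z [-0. -0. -1.] [ 0.51  0.35 -0.39  0.   -0.84 -0.86]
```

View pics/s2.png

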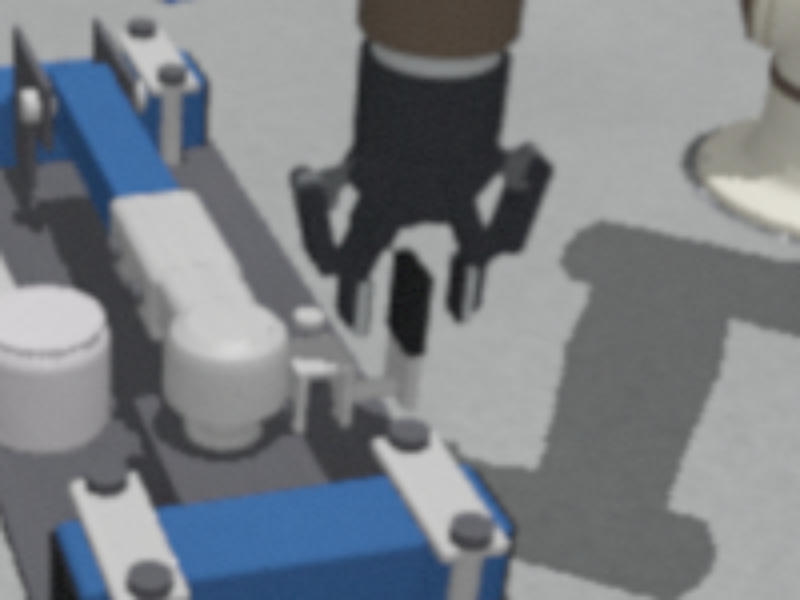

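The upright grip, at about (410,300) in the crop, is centred between the pads. I close on it now.

Request:
play_rows(
  motion=[0,0,0,0,0,0,0,0,0,0,0,0,0,0,0,0,0,0,0,0,0,0,0,0,0,0,0,0,0,0,0,0,0,0,0],
)

```text
clock: 3.92
position: [518.6, 110.9, 112.6]
ee_rot: [-0.575, 0.818, -0.0, 0.001]
contact_force: [-3.7, 0.8, 6.7]
gripper_width: 11.3
```

```bash
python3 st.py
```

```text
3.925 [518.6 110.9 112.6] F [-3.7  0.8  6.7] w 11.3 y [-0.941  0.339 -0.001] 160.19 z [ 0.001  0.    -1.   ] [ 0.52  0.35 -0.39  0.   -0.84 -0.86]
```

Gripped at a width of 11.3 mm. I pull 21 mm along the tongue's -x.

Request:
play_rows(
  motion=[0,-0.5,0.18,0,0,0,0,0,-1.0,0.36,0,0,0,0,0,-1.5,0.54,0,0,0,0,0,-2.0,0.72,0,0,0,0,0,-2.0,0.72,0,0,0,0],
)

```text
clock: 4.55
position: [501.6, 117.2, 112.6]
ee_rot: [-0.575, 0.818, -0.002, 0.003]
contact_force: [8.7, -8.1, -0.8]
gripper_width: 11.3
```

```bash
python3 - <<'E'
from h import *
im,d=arm.get_image("scene"); cv2.imwrite(f"pics/s3.png",cv2.resize(im[150:310,280:480,::-1],(800,600)))
E
python3 st.py
```

```text
4.6 [501.7 117.1 112.6] F [ 9.1 -8.5 -1.2] w 11.5 y [-0.941  0.338 -0.006] 160.22 z [ 0.006 -0.001 -1.   ] [ 0.55  0.32 -0.43  0.01 -0.82 -0.9 ]
```

View pics/s3.png

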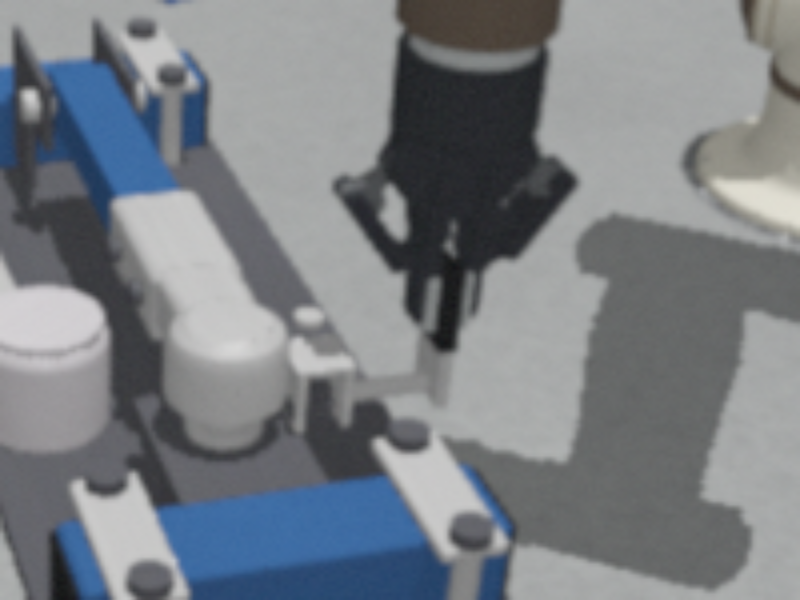

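TCP travel is 18 mm with about 11.5 N of spring load, the coupler is still seated, and the grip is firm. I pull the last few millimetres to the stop.

Request:
play_rows(
  motion=[0,-0.2,0.07,0,0,0,0,0,-0.4,0.14,0,0,0,0,0,-0.4,0.14,0,0,0,0],
)

```text
clock: 4.97
position: [498.0, 118.4, 112.6]
ee_rot: [-0.575, 0.818, -0.002, 0.003]
contact_force: [11.8, -8.8, -1.6]
gripper_width: 11.2
```

```bash
python3 st.py
```

```text
4.975 [498.  118.4 112.6] F [11.8 -8.8 -1.6] w 11.2 y [-0.941  0.339 -0.007] 160.21 z [ 0.007 -0.001 -1.   ] [ 0.55  0.32 -0.44  0.01 -0.81 -0.9 ]
```

Travel is 21.9 mm and the load is 14 N, so the latch is at its stop. Now I lift along the hinge arc.

Request:
play_rows(
  motion=[0,-0.01,-0.03,0.86,1.41,-0.51,0,0,-0.03,-0.08,1.73,2.82,-1.02,0,0,-0.05,-0.15,2.59,4.23,-1.53,0,0,-0.05,-0.15,2.59,4.23,-1.53,0],
)

```text
clock: 5.48
position: [497.6, 116.9, 138.4]
ee_rot: [-0.574, 0.818, 0.02, 0.035]
contact_force: [12.6, -5.9, -7.1]
gripper_width: 11.0
```

```bash
python3 - <<'E'
from h import *
im,d=arm.get_image("scene"); cv2.imwrite(f"pics/s4.png",cv2.resize(im[150:310,280:480,::-1],(800,600)))
E
python3 st.py
```

```text
5.525 [497.6 116.9 138.1] F [12.6 -6.  -6.4] w 11.2 y [-0.941  0.339 -0.007] 160.16 z [ 0.034  0.073 -0.997] [ 0.52  0.26 -0.41 -0.06 -0.83 -0.82]
```

View pics/s4.png

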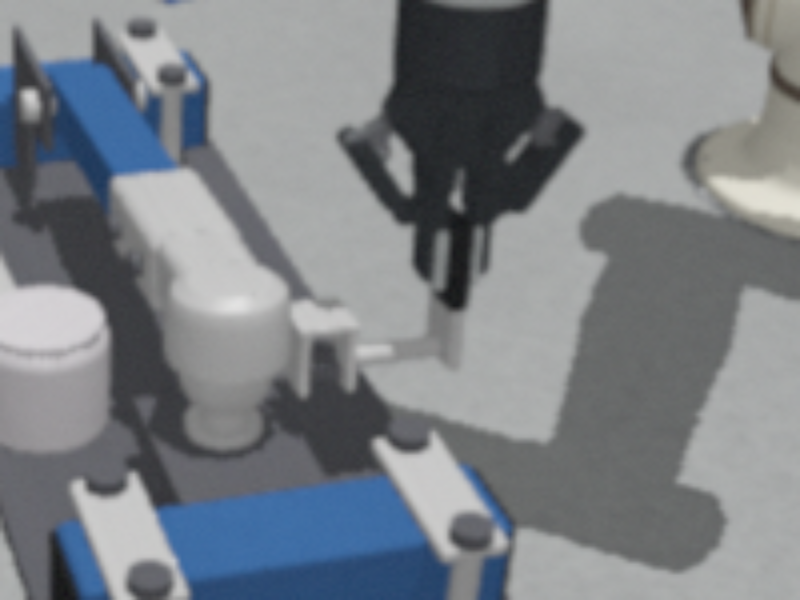

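The coupler is rising off the ball, which shows at about (225,410) in the crop. I continue up.

Request:
play_rows(
  motion=[0,-0.06,-0.16,1.43,2.35,-0.85,0,0,-0.14,-0.39,2.85,4.7,-1.7,0,0,-0.24,-0.67,4.26,7.05,-2.55,0,0,-0.34,-0.93,5.37,8.93,-3.23,0,0,-0.45,-1.23,6.48,10.81,-3.91,0],
)

```text
clock: 6.15
position: [493.2, 104.5, 202.9]
ee_rot: [-0.569, 0.81, 0.077, 0.117]
contact_force: [13.6, -5.4, -6.6]
gripper_width: 11.4
```

Request:
play_rows(
  motion=[0,0,0,0,0,0,0,0,0,0,0,0,0,0,0,0,0,0,0,0,0,0,0,0,0,0,0,0],
)

```text
clock: 6.65
position: [493.4, 104.5, 202.6]
ee_rot: [-0.569, 0.81, 0.077, 0.117]
contact_force: [14.4, -5.7, -6.4]
gripper_width: 11.5
```

```bash
python3 - <<'E'
from h import *
for n in ["scene","top"]:
    im,d=arm.get_image(n); cv2.imwrite(f"pics/{n}5.png",cv2.resize(im[150:310,280:480,::-1],(800,600)) if n=="scene" else im[:,:,::-1])
    i=arm.camera_info(n)
    for th in ["ball_top","coupler_rim","grease_tin","wrench","castor"]: print(n,th,[(r["uv"],r["confidence"]) for r in arm.place_of(th,n)[:1]])
    if n=="scene":
        # tube top points -> slope
        Q=[]
        for v in range(165,210):
            for u in range(285,330):
                r,g,b=map(int,im[v,u])
                if b>r+50 and d[v,u]>0:
                    p=world(i,[u,v],depth=d[v,u]); q=np.dot(p[:2]-[499,-235],[.34,.94]); x=np.dot(p[:2]-[499,-235],[.94,-.34])
                    if p[2]>110 and abs(x)<15 and q>20: Q.append([q,p[2]])
        Q=np.array(Q);print(len(Q),np.polyfit(Q[:,0],Q[:,1],1) if len(Q)>5 else "")
E
python3 st.py
```

```text
scene ball_top [([339.3, 239.5], 0.64)]
scene coupler_rim [([337.3, 217.3], 0.56)]
scene grease_tin [([288.4, 262.3], 0.98)]
scene wrench [([279.7, 227.0], 0.53)]
scene castor [([414.6, 345.9], 0.66)]
126 [  0.28234493 126.68234203]
top ball_top [([323.7, 258.0], 0.65)]
top coupler_rim [([328.4, 256.4], 0.71)]
top grease_tin [([378.6, 235.8], 0.72)]
top wrench [([462.2, 270.2], 0.62)]
top castor [([200.2, 275.0], 0.58)]
7.25 [493.4 104.5 202.5] F [13.8 -5.3 -5.8] w 10.9 y [-0.94   0.341 -0.008] 160.08 z [ 0.102  0.257 -0.961] [ 0.4   0.15 -0.34 -0.25 -0.91 -0.61]
```

View pics/scene5.png

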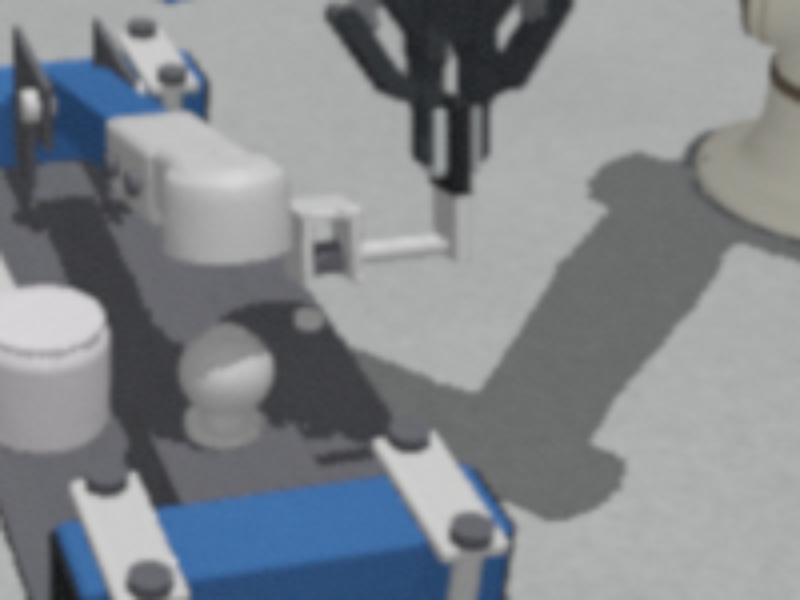

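View pics/top5.png

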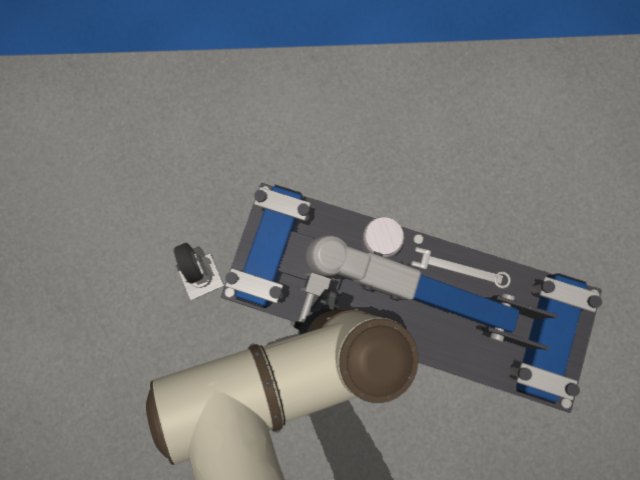

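The ball is bare and the coupler is well above it. The tube slope of 0.282 means about 15.8°, which puts the rim about 51 mm above the ball. The tin, wrench and castor sit at the same pixels as before, and the force and width are steady. I'm handing it in.

```bash
python3 - <<'E'
from bench import arm
print(arm.job_done())
E
python3 st.py
```

```text
the job is handed in; nothing more can be done
None
the job is handed in; nothing more can be done
```

The drawbar is uncoupled and held up off the ball, and I handed the job in at about 7.3 s of the 38 s; no verdict came back. I gripped the upright latch grip and pulled it about 22 mm to its stop, at roughly 14 N, with the coupler still on the ball. Then I lifted the drawbar about 16° along its hinge arc and held it there.

- **Clearance:** depth readings along the tube gave a slope of 0.282, which matches the commanded lift. That puts the coupler's rim about 51 mm above the top of the ball, against the 30 mm required.
- **Grip:** the grip stayed at about 11 mm wide, the force was steady, and the tool did not move over the last 0.6 s.
- **Bystanders:** the tin, wrench and castor show no visible movement in the pictures. I compared pixel positions only and did not measure the shift in millimetres.
- **Disagreement:** before the move, the networks' ball position from the two cameras disagreed by 10–15 mm. I used depth measurements for the grip and tube direction instead.
- **Not checked:** I had no reading after the hand-in, so the final second itself is unconfirmed.

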